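Push the sample carriage home and bolt it

ROBOT

A 6-joint arm with a two-finger parallel gripper is mounted at the origin on a cart in front of the work surface, level with it; the furniture and walls round the work are solid. World frame = base frame: x ahead of the robot, y to its left, z up, the work surface at z = 0. Lengths are in m, angles in degrees, forces in N, time in s.
With the tool pointing down it reaches from about 0.35 to 0.875 m from the base axis. Payload 4.2 kg.
Tool frame: the origin (TCP) lies on the centre line of the jaws, within the pads' length; the fingertips stand 19 mm ahead of it and the grasp point (between the pads) is the TCP; x points along the fingers, y is the direction in which the jaws open and shut, and the axes are right-handed (so a half turn about x gives the same grasp; the last joint's range is limited). The gripper opens to 87 mm and grips with 3 to 60 N. Pads are 19 mm wide; open, the fingers measure 117 mm over their backs; the gripper's body (75 mm by 190 mm) begins 51 mm behind the grasp point.
Start: joints at [91.077, 22.042, 0.453, 0, -68.411, -14.817], TCP at [0.148, 0.607, 0.242] pointing down, gripper open.
Joint ranges: [-179.83, 179.83], [-69.29, 118.12], [-61.27, 80.66], [-181.25, 117.63], [-171.15, -9.14], [-177.46, 177.46]. Speed limits (degrees/s): [159.86, 159.86, 180, 180, 180, 180].

INTERFACE

Orientations are given as a 3x3 rotation matrix whose columns are the frame's x, y, z axes.
In Python, from station import r, viewer, job, spotter gives the robot as it stands.
- The arm moves only by the tool play_rows, never from a script. Its argument "commands" is a list of rows, each an object of numbers: "fingers": the gripper command: -1 is fully open, 1 is shut, values between are in proportion; "tx", "ty", "tz": the shift along the tool's x, y, z normalised to -1 to 1, where 1 is 750 mm; "ax", "ay", "az": the turn, a rotation vector about the tool's x, y, z normalised to -1 to 1, where 1 is pi rad. In form: [{"fingers": .., "tx": .., "ty": .., "tz": .., "ax": .., "ay": .., "az": ..}, ...]. A call has 1 to 5 rows; each row is the pose to reach, as a shift and turn from the pose commanded when the call began, along the tool's axes at that moment, turning the shorter way round; what a row does not reach only later rows make up. A row lasts 1/12 s, in which the tool goes at most 41.7 mm and 7.16 degrees, less where a joint would pass 70% of its speed; a pose out of reach is approached as far as the arm can. A call with a number of a shift or a turn outside -1 to 1 is refused whole. A call with a gripper value outside its range is refused whole. The fingers move at their own pace and stop on an object; the grip force is fixed at half the most. Time passes only in rows, so rows that repeat a pose let the fingers close. It gives the time, the measured TCP pose, the force and the opening at its end, in the units of the state.
- r.sense(): the state, without advancing time (a new reading comes with each control period).
- viewer.capture(name): name is "scene" or "top"; returns a dict with "image" (400x640x3 uint8, red, green, blue), "fx", "fy", "cx", "cy" (pixels), "R" (3x3) and "t" (3): a world point X has camera coordinates R X + t. Camera axes: x right, y down, z forward; pixel columns grow to the right and rows downward; lengths in m; the calibration is good to about 2 mm. A picture is of the moment at which its call begins. There is no depth.
- job.finish_job(): hands the job in, once; it reports no verdict.
Trained networks look in a picture, given as the dict that the camera call returned (one of the last four; its "shot" number tells which), for a name from the list of things; names that differ only in an ending like _2 or _b are one class to them, and where a whole thing is asked for, a point or a joint stands for the part that bears it (a point fixed in the world has none). Each returns a list of dicts, best first, with "score" (0 to 1); they miss things now and then, are a little off and sometimes report something else, mostly with a low value. They report only what shows in the picture. A call takes as long as a camera call.
- spotter.find_in(name, picture): "uv" ([column, row] in pixels, amid what is visible of it).
- spotter.silhouettes(name, picture): "region" (400x640 bool, what is visible of it) and "uv" ([column, row] in pixels, amid what is visible of it).
The state is a dict: "time_s": time; "joints": joint angles; "joint_velocities": joint speeds; "effort": joint torques, N m; "tcp_pos": TCP position; "ee_rot": TCP orientation; "wrist_force": force on the tool from outside, world axes, zero at the start; "moment": the same for the moment, N m; "gripper_width": opening from 0.0 (shut) to 1.0 (fully open).
Only numpy, scipy, OpenCV 4.12 (cv2) and the standard library are available. Lean on these libraries where they do the work, as an engineer would, in place of code of your own. Each camera call takes 0.05 s, during which the arm holds its last target. There are 200 camera calls.

TASK

On the sample stand, push the carriage with its round test block fully home to the rear stop. Then hold the long spring catch bar down with one fingertip while the other fingertip pushes the bolt's upright tab, sliding the bolt fully home into the carriage; let go, so that the catch springs up and locks the bolt. Only push and press with the fingers: grip and lift nothing, leave the test block lying in its nest and do not disturb the other things on the bench.

Things in the scene. Friction and masses are not known exactly. Their poses are not given: they have to be found in the camera images.
- stand: Fixture screwed to the bench: L-shaped grey base, 146 x 243 mm, 12 mm thick; sliding carriage on its left half, bolt and spring catch on its right. Origin at bench height near the base's middle; x away from the robot (carriage goes home this way), y left (bolt goes home this way), z up. 'Stand' axes below mean these. Its tallest part, the bolt's tab, ends 88 mm above the bench.
- carriage (a joint): Travel of the carriage along stand +x, m: 0 to 0.003 at the start, 0.035 fully home at its rear stop. About 2.5 N friction; stays where left. An aluminium block 82 mm long (x), 98 mm wide (y), with a low-walled nest for the test block and a hole in its right side for the bolt.
- push_plate (a point): Centre of the front face (towards the robot, looking to stand -x) of the carriage's upright push plate, 46 mm above the bench. The plate is 98 mm wide (y), 12 mm thick (x), from 15 to 62 mm above the bench; the base before it is 12 mm high. Push it to stand +x. Within its width nothing stands close before it.
- bolt (a joint): Travel of the bolt along stand +y, m: 0 drawn (start), 0.035 fully home. About 2 N friction; stays where left. A 12 mm steel rod, axis 30 mm above the bench; it enters the carriage's 16 mm hole only with the carriage home within 2 mm. The catch's tooth stops it after 1 mm unless the catch is down; past 0.032 the tooth can spring up behind it.
- bolt_tab (a point): Centre of the pushing face (looking to stand -y) of the bolt's upright steel tab, 70 mm above the bench. The tab is 24 mm wide (x), 8 mm thick (y) and ends 88 mm above the bench; push it to stand +y anywhere from 46 mm up. Below a fingertip there lie only the bolt and its guide (top 42.5 mm above the bench).
- catch (a joint): How far the catch's bar is pressed down, m: 0 sprung up, 0.012 at its lower stop. The tooth clears the bolt from 0.006 on; 0.007 to 0.011 is a good depth while the bolt slides. The spring takes 3 N to start, 6.6 N at the stop. It springs back when let go, unless the bolt lies over the tooth.
- catch_bar (a point): Centre of the top face of the catch's press bar: dark steel, 27 mm wide (x), 90 mm long (y, parallel to the bolt), top 62 mm above the bench when up. It lies 55.5 mm to stand -x (nearer the robot) of the tab's centre; at the start its middle is 3 mm to +y of the tab's pushing face. It may be pressed anywhere along its length, and a fingertip can slide along it.
- sample: Round steel test block, 58 mm in diameter and 15 mm thick, lying loose in the carriage's nest 26 mm above the bench, and riding with the carriage. Origin at the centre of its underside. Not to be gripped or lifted.
- rod: Bystander: turned steel rod sample, 18 mm in diameter and 42 mm tall, standing on the bench behind the bolt. Origin at the centre of its underside.
- weight: Bystander: brass check weight with a knob, 30 mm in diameter and 26 mm tall, on the bench before the stand. Origin at the centre of its underside.
- gear: Bystander: small steel gear, 45 mm in diameter and 17 mm tall, lying on the bench before the stand's bolt side. Origin at the centre of its underside.
- tube: Bystander: small white tube with a red cap, 24 mm in diameter and 60 mm tall, on the bench to the right. Origin at the centre of its underside.
- loupe: Bystander: black stand loupe, 39 mm in diameter and 32 mm tall, on the bench to the right. Origin at the centre of its underside.
- anvil: Bystander: steel spot anvil, 39 mm in diameter and 40 mm tall, on the bench to the right. Origin at the centre of its underside.
- oiler: Bystander: oil bottle with an orange nozzle, 42 mm in diameter and 109 mm tall, on the bench to the right. Origin at the centre of its underside.

How it is judged (in metres and radians):
On the way, in this order (a step that is already met when the one before it is completed fails the run):
1. the carriage has been pushed home (within 2.5 mm of its stop) (value of joint carriage above 0.0325 m), for 0.2 s.
2. the bolt is pushed past the tooth by a finger while a finger holds the catch down (value of joint bolt between 0.004 and 0.03 m and value of joint catch above 0.005 m and contact force between the fingers and catch above 0.5 N and contact force between the fingers and bolt above 0.3 N), for 0.05 s.
At the end, for the whole second after the job is handed in: The carriage is within 3 mm of its rear stop, the bolt within 4 mm of its full travel, the catch has sprung up to within 2 mm of its top, and the test block lies in its nest (value of joint carriage above 0.032 m and value of joint bolt above 0.031 m and value of joint catch below 0.002 m and z of sample in the frame of stand between 0.021 and 0.031 m); the robot touches nothing.
It fails at once if the test block is lifted (over 12 mm) or gripped (over 5 N by the fingers) (z of sample in the frame of stand above 0.038 m or contact force between the fingers and sample above 5 N).
It fails at once if a bystander is moved by more than 25 mm (distance of any of rod, weight, gear, tube, loupe, anvil, oiler from where it was at the start of the episode above 0.025 m).
It fails at once if a bystander is gripped or lifted (height (world z) of any of rod, weight, gear, tube, loupe, anvil, oiler above 0.02 m).
It also fails if it takes over 51 s, if anything falls off the work surface, if the arm or the gripper's body presses on something with over 40 N, if the wrist force passes 120 N, or if a joint passes its speed limit or range.

## Working session

There is one attempt and no reset: what is moved stays moved. The work goes in short steps, Python scripts to look and compute and a tool call to move; the robot and the scene stay as the last step left them, time stands still between calls to the robot, and variables do not carry over. Pictures are saved under pics/ and viewed, about 8 in all and at most 12, crops included, and the job is handed in when it is done.

Besides the shell and the picture viewer there is one more tool, called after ">>>" as name(argument=value, ...), one argument or row to a line, values as JSON. play_rows: Moves the arm, as the interface text tells. Its arguments: {"type":"object","properties":{"commands":{"type":"array"}},"required":["commands"]}

```bash
mkdir -p pics; ls
cat > h.py <<'E'
import numpy as np, cv2
from station import r, viewer, job, spotter
def ray(p,uv):
    d=np.array([(uv[0]-p['cx'])/p['fx'],(uv[1]-p['cy'])/p['fy'],1.]);R=np.array(p['R']);t=np.array(p['t'])
    return -R.T@t, R.T@d
def at_z(p,uv,z):
    o,d=ray(p,uv); return o+d*(z-o[2])/d[2]
def proj(p,X):
    c=np.array(p['R'])@np.array(X)+np.array(p['t']); return np.array([p['fx']*c[0]/c[2]+p['cx'],p['fy']*c[1]/c[2]+p['cy']])
def save(p,n): cv2.imwrite('pics/'+n,np.ascontiguousarray(p['image'][:,:,::-1]))
E
python3 - <<'E'
from h import *
s=r.sense();print({k:np.round(v,3).tolist() for k,v in s.items()})
Z=dict(push_plate=.046,bolt_tab=.07,catch_bar=.062,sample=.041,rod=.042,weight=.026,gear=.017,tube=.06,loupe=.032,anvil=.04,oiler=.109,stand=.012)
for n in ('scene','top'):
    p=viewer.capture(n);save(p,n+'.png')
    print(n,'cam',np.round(ray(p,(0,0))[0],3),p['fx'])
    for k,z in Z.items():
        for f in spotter.find_in(k,p)[:1]: print(k,np.round(f['uv'],1),round(f['score'],2),np.round(at_z(p,f['uv'],z),3))
E
```

```text
pics
{'time_s': 0.0, 'joints': [91.078, 22.091, 0.378, -0.028, -68.413, -14.817], 'joint_velocities': [0.11, -0.049, 0.027, -0.043, -0.067, -0.012], 'effort': [-0.0, -39.066, 18.741, 4.22, 0.011, -0.0], 'tcp_pos': [0.148, 0.607, 0.24], 'ee_rot': [[-0.0, -0.238, -0.971], [-0.002, -0.971, 0.238], [-1.0, 0.002, -0.0]], 'wrist_force': [-0.51, 0.41, -0.285], 'moment': [0.003, 0.013, -0.052], 'gripper_width': 1.001}
scene cam [-0.143  0.057  0.43 ] 387.3317147032052
push_plate [262.5 235.3] 0.78 [ 0.481 -0.254  0.046]
bolt_tab [305.6 201.7] 0.54 [ 0.518 -0.386  0.07 ]
catch_bar [347.1 235.4] 0.33 [ 0.353 -0.369  0.062]
sample [248.7 227.7] 0.61 [ 0.537 -0.251  0.041]
rod [273.  210.9] 0.45 [ 0.574 -0.333  0.042]
weight [312.6 244.7] 0.62 [ 0.416 -0.331  0.026]
gear [346.1 233.9] 0.54 [ 0.42  -0.423  0.017]
tube [359.8 192.3] 0.78 [ 0.498 -0.533  0.06 ]
loupe [367.2 204.3] 0.62 [ 0.48  -0.542  0.032]
anvil [403.1 221.8] 0.52 [ 0.352 -0.528  0.04 ]
oiler [397.8 203.4] 0.59 [ 0.325 -0.475  0.109]
stand [280.4 229.1] 0.81 [ 0.537 -0.328  0.012]
top cam [ 0.349 -0.409  0.94 ] 502.92439892654573
push_plate [259.2 188.6] 0.93 [ 0.51  -0.288  0.046]
bolt_tab [323.1 169.9] 0.61 [ 0.538 -0.403  0.07 ]
catch_bar [324.6 195.1] 0.85 [ 0.495 -0.406  0.062]
sample [244.4 181.3] 0.72 [ 0.524 -0.26   0.041]
rod [287.2 154.4] 0.68 [ 0.574 -0.338  0.042]
gear [339.4 236.7] 0.94 [ 0.424 -0.432  0.017]
tube [417.6 169.2] 0.47 [ 0.541 -0.572  0.06 ]
loupe [409.  208.1] 0.61 [ 0.475 -0.559  0.032]
anvil [416.5 262.5] 0.65 [ 0.376 -0.568  0.04 ]
oiler [430.2 233.4] 0.84 [ 0.421 -0.58   0.109]
stand [284.6 182.9] 0.81 [ 0.527 -0.331  0.012]
```

Run:
```python
import cv2
a=cv2.imread('pics/top.png')[110:300,190:450];cv2.imwrite('pics/topc.png',cv2.resize(a,None,fx=3,fy=3,interpolation=cv2.INTER_CUBIC))
a=cv2.imread('pics/scene.png')[150:280,200:430];cv2.imwrite('pics/scenec.png',cv2.resize(a,None,fx=3.4,fy=3.4,interpolation=cv2.INTER_CUBIC))
```

```text
(no output)
```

View pics/topc.png

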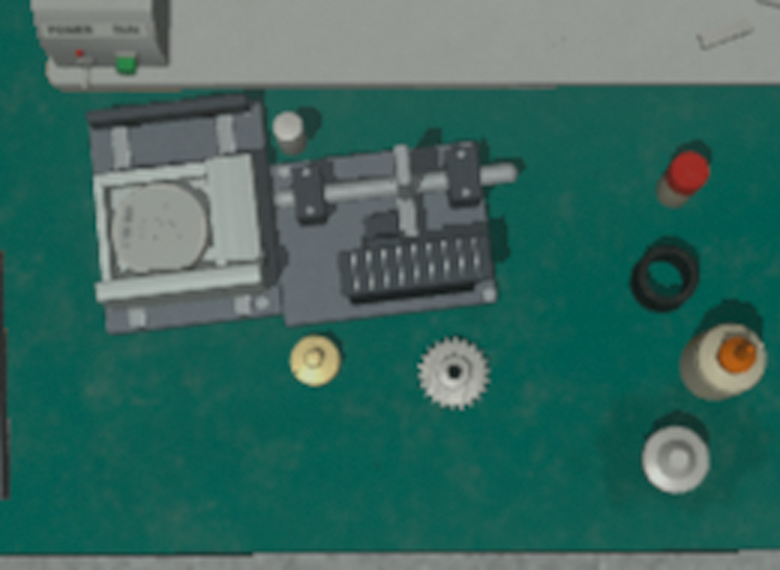

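View pics/scenec.png

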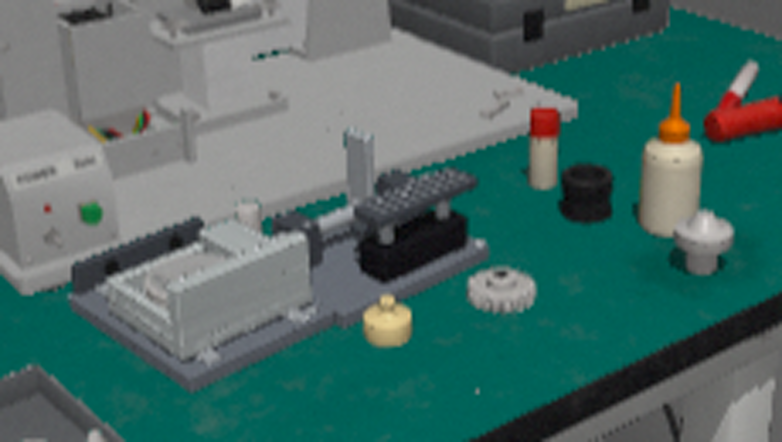

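The top view shows the carriage plate's front edge from about (222,209) to (277,204) px, the bar around (303–354, 188–210) and the tab around (324,167). The stand's yaw is about +5°. I'll overlay a model to refine this.

```bash
cat > ov.py <<'E'
from h import *
def rect(c,th,lx,ly,z):
    R=np.array([[np.cos(th),-np.sin(th)],[np.sin(th),np.cos(th)]])
    return [np.append(np.array(c)+R@np.array(q),z) for q in ((lx/2,ly/2),(lx/2,-ly/2),(-lx/2,-ly/2),(-lx/2,ly/2))]
def draw(p,box,f,rects,name):
    x0,y0,x1,y1=box
    im=cv2.resize(np.ascontiguousarray(p['image'][y0:y1,x0:x1,::-1]),None,fx=f,fy=f,interpolation=cv2.INTER_CUBIC)
    for q,col in rects:
        pts=np.array([(proj(p,X)+.5-[x0,y0])*f for X in q]); cv2.polylines(im,[pts.round().astype(int)],True,col,1)
    cv2.imwrite('pics/'+name,im)
E
python3 - <<'E'
from ov import *
p=viewer.capture('top'); q=viewer.capture('scene')
a=at_z(p,(222.3,208.7),.062);b=at_z(p,(277.3,203.7),.062);print(a,b,np.linalg.norm(a-b))
th=np.radians(5.); ex=np.array([np.cos(th),np.sin(th)]);ey=np.array([-ex[1],ex[0]])
bar=at_z(p,(328.6,199.3),.062)[:2]
tab=at_z(p,(324.3,166.5),.088)[:2]
print('bar',bar,'tab',tab,'rel',[(tab-bar)@ex,(tab-bar)@ey],'expect 55.5, +1')
pl=(a+b)[:2]/2+ex*.006
R=[(rect(bar,th,.027,.09,.062),(0,255,255)),(rect(bar+.0555*ex+ey*.001,th,.024,.008,.088),(0,0,255)),(rect(pl,th,.012,.098,.062),(255,0,255))]
draw(p,(215,140,365,220),5.3,R,'o1.png'); draw(q,(220,180,350,265),6,R,'o2.png')
for n in('carriage','catch','bolt'):
  for c in(p,q):
    for s in spotter.silhouettes(n,c)[:1]:
        m=s['region'];ys,xs=np.nonzero(m);print(n,s['score'],m.sum(),xs.min(),xs.max(),ys.min(),ys.max(),cv2.minAreaRect(np.c_[xs,ys].astype(np.float32)))
E
```

```text
[ 0.47143958 -0.22541422  0.062     ] [ 0.47973765 -0.3221927   0.062     ] 0.09713357420275588
bar [ 0.48703212 -0.41276413] tab [ 0.54053269 -0.40559462] rel [np.float64(0.053921843718325924), np.float64(0.0024793520763887935)] expect 55.5, +1
carriage 0.77 1819 221 279 161 213 ((247.83665466308594, 188.22174072265625), (48.0875244140625, 58.99335479736328), 81.38435363769531)
carriage 0.85 1456 231 291 215 255 ((262.5532531738281, 233.77218627929688), (32.96205520629883, 62.0078239440918), 67.61986541748047)
catch 0.95 921 302 354 182 208 ((327.5732116699219, 193.65855407714844), (25.730548858642578, 52.01325607299805), 83.6598129272461)
catch 0.65 347 304 339 200 220 ((321.09619140625, 210.0192108154297), (12.292778968811035, 38.45572280883789), 67.61986541748047)
bolt 0.83 437 281 360 159 189 ((320.3464050292969, 173.28958129882812), (76.2115249633789, 29.448463439941406), 11.0035400390625)
bolt 0.8 204 294 309 189 218 ((303.172119140625, 204.52818298339844), (12.017789840698242, 30.89188575744629), 15.64224624633789)
```

View pics/o1.png

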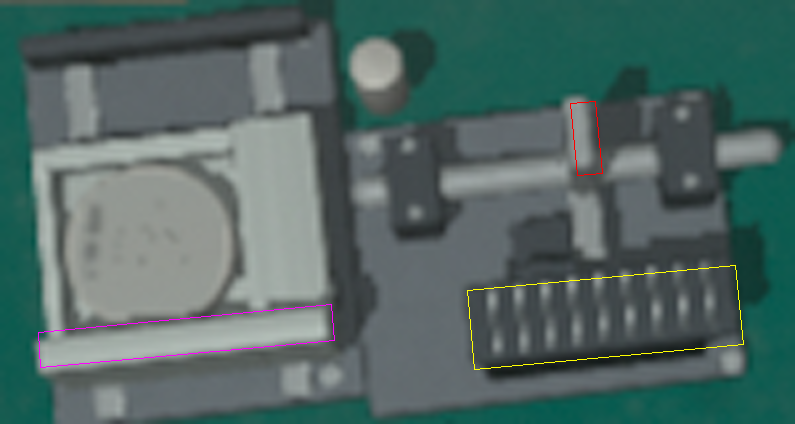

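View pics/o2.png

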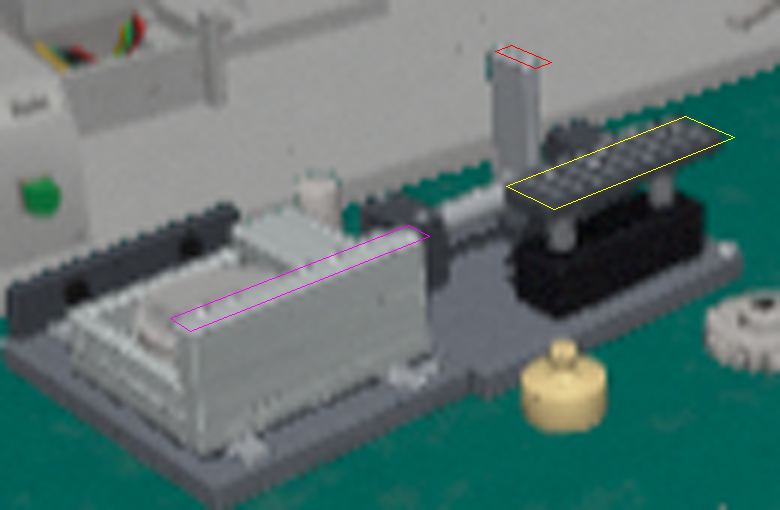

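The model overlays agree with the real plate, bar and tab to within about 3 mm; the tab sits roughly 2.5 mm further to +y than drawn. Before travelling I'll check the full surroundings.

```bash
cat > mv.py <<'E'
from h import *
from scipy.spatial.transform import Rotation as Ro
def cmd(pos,yaw=None):
    "row to go to pos with tool y at world angle yaw (deg), tool down, from the measured pose"
    s=r.sense();R=np.array(s['ee_rot']);d=R.T@(np.array(pos)-s['tcp_pos'])/.75
    w=np.zeros(3)
    if yaw is not None:
        a=np.radians(yaw);x=np.array([0,0,-1.]);y=np.array([np.cos(a),np.sin(a),0])
        w=Ro.from_matrix(R.T@np.c_[x,y,np.cross(x,y)]).as_rotvec()/np.pi
    print('t',np.round(d,4),'a',np.round(w,4),'rows',np.linalg.norm(d)*.75/.0417,np.linalg.norm(w)*180/7.16)
def st():
    s=r.sense();print(s['time_s'],np.round(s['tcp_pos'],4),np.round(s['wrist_force'],2),round(s['gripper_width'],3),np.round(s['joints'],1)); return s
E
python3 - <<'E'
from mv import *
a=np.vstack([cv2.imread('pics/scene.png'),cv2.imread('pics/top.png')]);cv2.imwrite('pics/both.png',cv2.resize(a,(480,600),interpolation=cv2.INTER_AREA))
cmd((.40,.30,.24),-103.8+10);cmd((.44,-.277,.2),-85)
E
```

```text
t [ 0.0021  0.3181 -0.4231] a [-0.0552 -0.     -0.    ] rows 9.520228012095707 1.3881883090857683
t [ 0.0554  1.0527 -0.6576] a [-0.1041  0.     -0.    ] rows 22.346800380758875 2.6172385865764207
```

View pics/both.png

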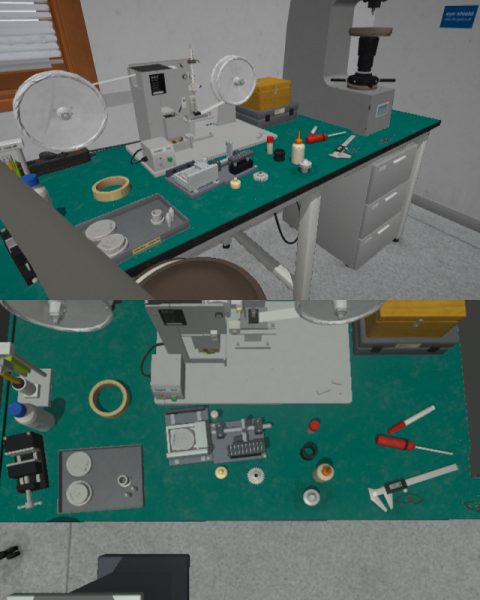

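The bench is clear except for the low tray, vise and bottle on the left, so I'll travel high at z≈0.30.

>>> play_rows(
  commands=[
    {"fingers":1,"tx":-0.02,"ty":0.07,"tz":-0.08,"ax":-0.01,"ay":0,"az":0},
    {"fingers":1,"tx":-0.05,"ty":0.14,"tz":-0.16,"ax":-0.02,"ay":0,"az":0},
    {"fingers":1,"tx":-0.08,"ty":0.2,"tz":-0.24,"ax":-0.03,"ay":0,"az":0},
    {"fingers":1,"tx":-0.08,"ty":0.26,"tz":-0.33,"ax":-0.045,"ay":0,"az":0},
    {"fingers":1,"tx":-0.08,"ty":0.31,"tz":-0.4,"ax":-0.055,"ay":0,"az":0},
  ],
)

```text
time_s: 2.12
tcp_pos: [0.2729, 0.4436, 0.2829]
ee_rot: [[0.001, -0.064, -0.998], [0.002, -0.998, 0.064], [-1.0, -0.002, -0.001]]
wrist_force: [1.3, 0.1, 0.5]
gripper_width: 0.704
```

Run:
```python
from mv import *
st(); cmd((.40,.30,.30)); cmd((.44,0,.30),-90);cmd((.44,-.277,.25),-85)
```

```text
2.1167 [0.2729 0.4436 0.2829] [1.27 0.14 0.54] 0.704 [ 76.3  10.1 -10.2   0.  -69.6  10.1]
t [-0.0229  0.1803 -0.1813] a [0. 0. 0.] rows 4.617644024628096 0.0
t [-0.0236  0.5761 -0.2601] a [-0.0203 -0.0003  0.0006] rows 11.375915657317533 0.5107406145583104
t [ 0.0424  0.9448 -0.2836] a [-0.0481 -0.0003  0.0006] rows 17.757718065715707 1.2089205130431215
```

>>> play_rows(
  commands=[
    {"fingers":1,"tx":-0.023,"ty":0.18,"tz":-0.181,"ax":0,"ay":0,"az":0},
    {"fingers":1,"tx":-0.023,"ty":0.18,"tz":-0.181,"ax":0,"ay":0,"az":0},
    {"fingers":1,"tx":-0.023,"ty":0.18,"tz":-0.181,"ax":0,"ay":0,"az":0},
    {"fingers":1,"tx":-0.023,"ty":0.18,"tz":-0.181,"ax":0,"ay":0,"az":0},
    {"fingers":1,"tx":-0.023,"ty":0.576,"tz":-0.26,"ax":-0.02,"ay":0,"az":0},
  ],
)

```text
time_s: 2.53
tcp_pos: [0.3919, 0.2789, 0.2976]
ee_rot: [[0.003, -0.004, -1.0], [0.001, -1.0, 0.004], [-1.0, -0.001, -0.002]]
wrist_force: [1.4, 0.5, 0.0]
gripper_width: 0.328
```

>>> play_rows(
  commands=[
    {"fingers":1,"tx":0,"ty":0.6,"tz":-0.08,"ax":0,"ay":0,"az":0},
    {"fingers":1,"tx":0,"ty":0.6,"tz":-0.08,"ax":0,"ay":0,"az":0},
    {"fingers":1,"tx":0,"ty":0.6,"tz":-0.08,"ax":0,"ay":0,"az":0},
    {"fingers":1,"tx":0,"ty":0.6,"tz":-0.08,"ax":0,"ay":0,"az":0},
    {"fingers":1,"tx":0,"ty":0.6,"tz":-0.08,"ax":0,"ay":0,"az":0},
  ],
)

```text
time_s: 2.95
tcp_pos: [0.4152, 0.0706, 0.2975]
ee_rot: [[0.001, -0.003, -1.0], [0.001, -1.0, 0.003], [-1.0, -0.001, -0.001]]
wrist_force: [0.8, 0.8, -0.0]
gripper_width: 0.021
```

Run:
```python
from mv import *
st(); cmd((.44,-.277,.15),-85)
```

```text
2.95 [0.4152 0.0706 0.2975] [ 0.81  0.83 -0.02] 0.021 [ 32.   -0.9 -20.3   0.  -70.5  57.8]
t [ 0.1964  0.4635 -0.0344] a [-0.0289 -0.0004  0.0002] rows 9.075513418316318 0.7261254539726716
```

>>> play_rows(
  commands=[
    {"fingers":1,"tx":0.1,"ty":0.463,"tz":-0.034,"ax":-0.029,"ay":0,"az":0},
    {"fingers":1,"tx":0.1,"ty":0.463,"tz":-0.034,"ax":-0.029,"ay":0,"az":0},
    {"fingers":1,"tx":0.1,"ty":0.463,"tz":-0.034,"ax":-0.029,"ay":0,"az":0},
    {"fingers":1,"tx":0.1,"ty":0.463,"tz":-0.034,"ax":-0.029,"ay":0,"az":0},
    {"fingers":1,"tx":0.1,"ty":0.463,"tz":-0.034,"ax":-0.029,"ay":0,"az":0},
  ],
)

```text
time_s: 3.37
tcp_pos: [0.4293, -0.1321, 0.2534]
ee_rot: [[0.002, 0.087, -0.996], [0.0, -0.996, -0.087], [-1.0, 0.0, -0.002]]
wrist_force: [1.2, 0.5, 0.9]
gripper_width: 0.002
```

Run:
```python
from mv import *
st(); cmd((.44,-.277,.15),-85)
```

```text
3.3667 [ 0.4293 -0.1321  0.2534] [1.24 0.49 0.94] 0.002 [  3.7   4.  -21.8   0.  -64.2  91.2]
t [0.1379 0.1937 0.0028] a [-0.     -0.0005 -0.    ] rows 4.276876935280467 0.01209982537102547
```

>>> play_rows(
  commands=[
    {"fingers":1,"tx":0.13,"ty":0.19,"tz":0.003,"ax":0,"ay":0,"az":0},
    {"fingers":1,"tx":0.13,"ty":0.19,"tz":0.003,"ax":0,"ay":0,"az":0},
    {"fingers":1,"tx":0.13,"ty":0.19,"tz":0.003,"ax":0,"ay":0,"az":0},
    {"fingers":1,"tx":0.13,"ty":0.19,"tz":0.003,"ax":0,"ay":0,"az":0},
    {"fingers":1,"tx":0.13,"ty":0.19,"tz":0.003,"ax":0,"ay":0,"az":0},
  ],
)

```text
time_s: 3.78
tcp_pos: [0.4376, -0.2753, 0.1513]
ee_rot: [[-0.007, 0.082, -0.997], [0.002, -0.997, -0.082], [-1.0, -0.003, 0.007]]
wrist_force: [0.0, -0.1, 0.6]
gripper_width: 0.004
```

Run:
```python
from mv import *
st(); cmd((.438,-.277,.056),-85)
```

```text
3.7833 [ 0.4376 -0.2753  0.1513] [ 0.01 -0.08  0.6 ] 0.004 [-14.2  16.8 -21.6  -0.  -51.9 108.9]
t [ 0.127   0.0026 -0.0012] a [-0.0018  0.0022  0.0008] rows 2.2856193300361123 0.07318393925536314
```

>>> play_rows(
  commands=[
    {"fingers":1,"tx":0.055,"ty":0,"tz":0,"ax":0,"ay":0,"az":0},
    {"fingers":1,"tx":0.1,"ty":0,"tz":0,"ax":0,"ay":0,"az":0},
    {"fingers":1,"tx":0.127,"ty":0,"tz":0,"ax":0,"ay":0,"az":0},
    {"fingers":1,"tx":0.127,"ty":0,"tz":-0.01,"ax":0,"ay":0,"az":0},
    {"fingers":1,"tx":0.127,"ty":0,"tz":-0.02,"ax":0,"ay":0,"az":0},
  ],
)

```text
time_s: 4.2
tcp_pos: [0.4551, -0.2709, 0.0604]
ee_rot: [[-0.002, 0.087, -0.996], [-0.0, -0.996, -0.087], [-1.0, 0.0, 0.002]]
wrist_force: [0.1, 0.6, 0.7]
gripper_width: 0.007
```

>>> play_rows(
  commands=[
    {"fingers":1,"tx":0,"ty":0,"tz":-0.007,"ax":0,"ay":0,"az":0},
    {"fingers":1,"tx":0,"ty":0,"tz":-0.014,"ax":0,"ay":0,"az":0},
    {"fingers":1,"tx":0,"ty":0,"tz":-0.021,"ax":0,"ay":0,"az":0},
    {"fingers":1,"tx":0,"ty":0,"tz":-0.028,"ax":0,"ay":0,"az":0},
    {"fingers":1,"tx":0,"ty":0,"tz":-0.035,"ax":0,"ay":0,"az":0},
  ],
)

```text
time_s: 4.62
tcp_pos: [0.4811, -0.2685, 0.0614]
ee_rot: [[0.0, 0.087, -0.996], [0.0, -0.996, -0.087], [-1.0, -0.0, -0.0]]
wrist_force: [-4.1, -0.2, 2.1]
gripper_width: 0.003
```

>>> play_rows(
  commands=[
    {"fingers":1,"tx":0,"ty":0,"tz":-0.007,"ax":0,"ay":0,"az":0},
    {"fingers":1,"tx":0,"ty":0,"tz":-0.014,"ax":0,"ay":0,"az":0},
    {"fingers":1,"tx":0,"ty":0,"tz":-0.018,"ax":0,"ay":0,"az":0},
    {"fingers":1,"tx":0,"ty":0,"tz":-0.022,"ax":0,"ay":0,"az":0},
    {"fingers":1,"tx":0,"ty":0,"tz":-0.022,"ax":0,"ay":0,"az":0},
  ],
)

```text
time_s: 5.03
tcp_pos: [0.4959, -0.2671, 0.0602]
ee_rot: [[-0.004, 0.087, -0.996], [0.001, -0.996, -0.087], [-1.0, -0.001, 0.004]]
wrist_force: [-5.9, -0.2, 4.6]
gripper_width: -0.001
```

>>> play_rows(
  commands=[
    {"fingers":1,"tx":0,"ty":0,"tz":-0.004,"ax":0,"ay":0,"az":0},
    {"fingers":1,"tx":0,"ty":0,"tz":-0.008,"ax":0,"ay":0,"az":0},
    {"fingers":1,"tx":0,"ty":0,"tz":-0.012,"ax":0,"ay":0,"az":0},
    {"fingers":1,"tx":0,"ty":0,"tz":-0.012,"ax":0,"ay":0,"az":0},
  ],
)

```text
time_s: 5.37
tcp_pos: [0.4963, -0.2666, 0.0596]
ee_rot: [[-0.023, 0.085, -0.996], [0.003, -0.996, -0.085], [-1.0, -0.005, 0.022]]
wrist_force: [-21.8, -3.8, 16.1]
gripper_width: 0.005
```

>>> play_rows(
  commands=[
    {"fingers":1,"tx":0,"ty":0,"tz":0,"ax":0,"ay":0,"az":0},
    {"fingers":1,"tx":0,"ty":0,"tz":0.002,"ax":0,"ay":0,"az":0},
    {"fingers":1,"tx":0,"ty":0,"tz":0.03,"ax":0,"ay":0,"az":0},
    {"fingers":1,"tx":-0.01,"ty":0,"tz":0.06,"ax":0,"ay":0,"az":0},
    {"fingers":1,"tx":-0.06,"ty":0,"tz":0.08,"ax":0,"ay":0,"az":0},
  ],
)

```text
time_s: 5.78
tcp_pos: [0.4422, -0.2704, 0.1006]
ee_rot: [[-0.01, 0.085, -0.996], [0.004, -0.996, -0.085], [-1.0, -0.005, 0.01]]
wrist_force: [-0.2, -1.1, 0.0]
gripper_width: 0.005
```

>>> play_rows(
  commands=[
    {"fingers":0.07,"tx":-0.05,"ty":0.0,"tz":0.02,"ax":0.04,"ay":0,"az":0},
    {"fingers":0.07,"tx":-0.09,"ty":0.0,"tz":0.04,"ax":0.08,"ay":0,"az":0},
    {"fingers":0.07,"tx":-0.09,"ty":0.03,"tz":0.04,"ax":0.12,"ay":0,"az":0},
    {"fingers":0.07,"tx":-0.09,"ty":0.08,"tz":0.04,"ax":0.16,"ay":0,"az":0},
    {"fingers":0.07,"tx":-0.09,"ty":0.13,"tz":0.04,"ax":0.2,"ay":0,"az":0},
  ],
)

```text
time_s: 6.2
tcp_pos: [0.4271, -0.3726, 0.1752]
ee_rot: [[0.007, -0.516, -0.857], [-0.003, -0.857, 0.516], [-1.0, -0.001, -0.007]]
wrist_force: [1.5, 0.6, -0.1]
gripper_width: 0.298
```

Run:
```python
from ov import *
from mv import st
st()
p=viewer.capture('top'); q=viewer.capture('scene')
th=np.radians(5.); ex=np.array([np.cos(th),np.sin(th)]);ey=np.array([-ex[1],ex[0]])
bar=np.array([.487,-.4128]); pl=np.array([.4756,-.2738])+ex*(.006+.033);tab=np.array([.5422,-.407])
R=[(rect(bar,th,.027,.09,.062),(0,255,255)),(rect(tab+.0025*ey,th,.024,.008,.088),(0,0,255)),(rect(pl,th,.012,.098,.062),(255,0,255))]
draw(p,(215,140,365,220),5.3,R,'o3.png'); draw(q,(220,180,350,265),6,R,'o4.png')
a=np.vstack([cv2.imread('pics/o3.png')[:,:780],cv2.imread('pics/o4.png')[:, :780]]);cv2.imwrite('pics/o34.png',cv2.resize(a,None,fx=.64,fy=.64,interpolation=cv2.INTER_AREA))
```

```text
6.2 [ 0.4271 -0.3726  0.1752] [ 1.48  0.59 -0.09] 0.298 [-24.7  19.5 -13.6  -0.  -56.5  83.7]
```

View pics/o34.png

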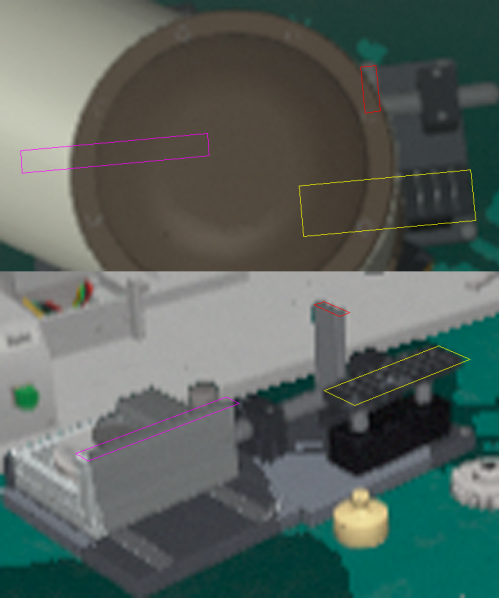

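Carriage is home: the plate matches the overlay at 33 mm travel in the scene view, and the push ended against a hard stop. Next, the bolt.

Run:
```python
from mv import *
st(); cmd((.5163,-.429,.15),-175)
```

```text
6.3 [ 0.4272 -0.3759  0.1734] [-0.02  1.   -0.34] 0.385 [-25.   19.8 -13.4   0.1 -56.4  83.8]
t [ 0.032  -0.0009 -0.1381] a [ 0.299  -0.0018  0.0008] rows 2.549541892074232 7.517975804028873
```

>>> play_rows(
  commands=[
    {"fingers":0.07,"tx":0.0,"ty":0.0,"tz":-0.04,"ax":0.04,"ay":0,"az":0},
    {"fingers":0.07,"tx":0,"ty":0,"tz":-0.08,"ax":0.08,"ay":0,"az":0},
    {"fingers":0.07,"tx":0,"ty":0,"tz":-0.12,"ax":0.12,"ay":0,"az":0},
    {"fingers":0.07,"tx":0.01,"ty":0,"tz":-0.138,"ax":0.16,"ay":0,"az":0},
    {"fingers":0.07,"tx":0.03,"ty":0,"tz":-0.138,"ax":0.2,"ay":0,"az":0},
  ],
)

```text
time_s: 6.72
tcp_pos: [0.5189, -0.4265, 0.1516]
ee_rot: [[0.007, -0.92, -0.392], [-0.005, -0.392, 0.92], [-1.0, -0.005, -0.007]]
wrist_force: [-0.5, -0.2, 0.3]
gripper_width: 0.466
```

>>> play_rows(
  commands=[
    {"fingers":0.07,"tx":0,"ty":0,"tz":0,"ax":0.035,"ay":0,"az":0},
    {"fingers":0.07,"tx":0,"ty":0,"tz":0,"ax":0.07,"ay":0,"az":0},
    {"fingers":0.07,"tx":0,"ty":0,"tz":0,"ax":0.1,"ay":0,"az":0},
    {"fingers":0.07,"tx":0,"ty":0,"tz":0,"ax":0.1,"ay":0,"az":0},
  ],
)

```text
time_s: 7.05
tcp_pos: [0.5151, -0.4242, 0.1503]
ee_rot: [[0.002, -0.996, -0.093], [-0.001, -0.093, 0.996], [-1.0, -0.002, -0.001]]
wrist_force: [-0.1, -0.3, 0.9]
gripper_width: 0.462
```

Run:
```python
from mv import *
s=st(); print(np.round(s['ee_rot'],3));cmd((.5163,-.429,.115),-175)
p=viewer.capture('scene');a=p['image'][130:270,200:390,::-1];cv2.imwrite('pics/g.png',cv2.resize(a,None,fx=3,fy=3,interpolation=cv2.INTER_CUBIC))
```

```text
7.05 [ 0.5151 -0.4242  0.1503] [-0.09 -0.31  0.85] 0.462 [-25.6  30.   -0.1  -0.  -59.7  31. ]
[[ 0.002 -0.996 -0.093]
 [-0.001 -0.093  0.996]
 [-1.    -0.002 -0.001]]
t [ 0.047  -0.0009 -0.0064] a [ 0.0018 -0.0003  0.0005] rows 0.8535434389213098 0.048789413502571155
```

View pics/g.png

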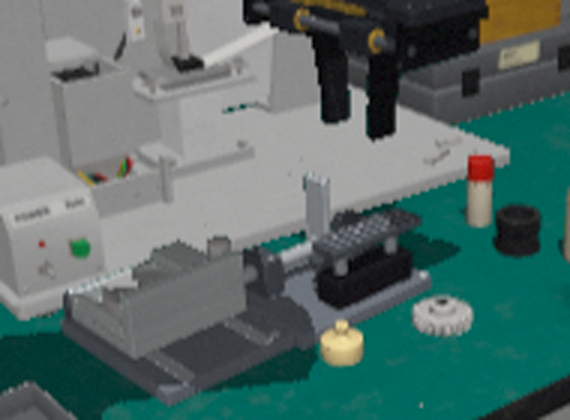

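Gripper hovers correctly over the bar and beside the tab. Descending.

>>> play_rows(
  commands=[
    {"fingers":0.07,"tx":0.02,"ty":0,"tz":-0.007,"ax":0.002,"ay":0,"az":0},
    {"fingers":0.07,"tx":0.05,"ty":0,"tz":-0.007,"ax":0.002,"ay":0,"az":0},
    {"fingers":0.07,"tx":0.08,"ty":0,"tz":-0.007,"ax":0.002,"ay":0,"az":0},
    {"fingers":0.07,"tx":0.085,"ty":0,"tz":-0.007,"ax":0.002,"ay":0,"az":0},
    {"fingers":0.07,"tx":0.085,"ty":0,"tz":-0.007,"ax":0.002,"ay":0,"az":0},
  ],
)

```text
time_s: 7.52
tcp_pos: [0.5138, -0.429, 0.085]
ee_rot: [[-0.003, -0.996, -0.089], [0.002, -0.089, 0.996], [-1.0, 0.003, 0.002]]
wrist_force: [-0.7, -0.6, 0.2]
gripper_width: 0.464
```

Run:
```python
from mv import *
s=st(); R=np.array(s['ee_rot']);cmd((.5163,-.429,.072))
p=viewer.capture('scene');
for sg in(1,-1):
  print(proj(p,np.array(s['tcp_pos'])+R@[.019,sg*.0277,0]))
a=p['image'][150:250,240:390,::-1];cv2.imwrite('pics/g2.png',cv2.resize(a,None,fx=5,fy=5,interpolation=cv2.INTER_CUBIC))
```

```text
7.5167 [ 0.5138 -0.429   0.085 ] [-0.67 -0.57  0.16] 0.464 [-26.1  34.   -3.4  -0.  -52.8  31.2]
t [ 0.0173 -0.0033 -0.0003] a [0. 0. 0.] rows 0.31766802330785887 0.0
[330.00352001 202.571764  ]
[313.93343636 195.63190639]
```

View pics/g2.png

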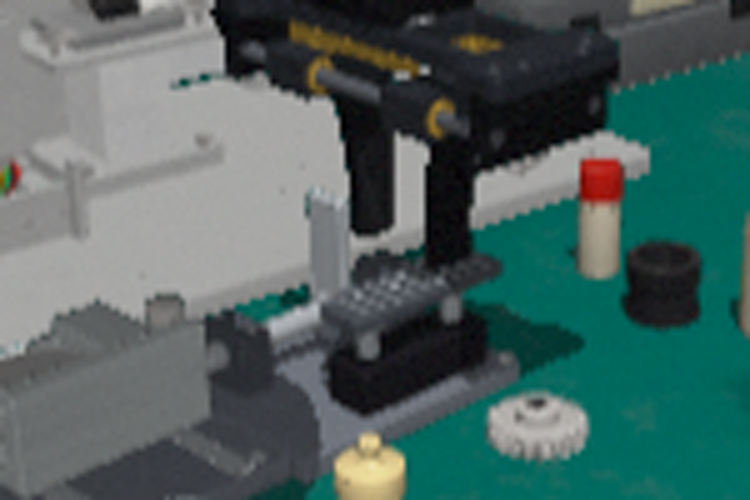

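>>> play_rows(
  commands=[
    {"fingers":0.07,"tx":0.006,"ty":0,"tz":0,"ax":0,"ay":0,"az":0},
    {"fingers":0.07,"tx":0.012,"ty":0,"tz":0,"ax":0,"ay":0,"az":0},
    {"fingers":0.07,"tx":0.018,"ty":0,"tz":0,"ax":0,"ay":0,"az":0},
    {"fingers":0.07,"tx":0.018,"ty":0,"tz":0,"ax":0,"ay":0,"az":0},
    {"fingers":0.07,"tx":0.018,"ty":0,"tz":0,"ax":0,"ay":0,"az":0},
  ],
)

```text
time_s: 7.98
tcp_pos: [0.5158, -0.4304, 0.0748]
ee_rot: [[0.003, -0.996, -0.088], [-0.002, -0.088, 0.996], [-1.0, -0.003, -0.003]]
wrist_force: [0.6, -0.6, 4.3]
gripper_width: 0.465
```

>>> play_rows(
  commands=[
    {"fingers":0.07,"tx":0.005,"ty":0,"tz":0,"ax":0,"ay":0,"az":0},
    {"fingers":0.07,"tx":0.005,"ty":0,"tz":0,"ax":0,"ay":0,"az":0},
    {"fingers":0.07,"tx":0.005,"ty":0,"tz":0,"ax":0,"ay":0,"az":0},
  ],
)

```text
time_s: 8.23
tcp_pos: [0.5157, -0.4304, 0.0709]
ee_rot: [[0.003, -0.996, -0.088], [-0.002, -0.088, 0.996], [-1.0, -0.003, -0.003]]
wrist_force: [1.6, -1.0, 5.4]
gripper_width: 0.466
```

Run:
```python
from mv import *
F=[]
for i in range(6):
    viewer.capture('scene');s=r.sense();F.append(np.r_[s['wrist_force'],s['tcp_pos']])
print(np.mean(F,0).round(4))
```

```text
[ 2.0014 -0.3657  5.491   0.5158 -0.4304  0.0711]
```

Depth is 8–10 mm by both force and position. Sliding toward +y.

>>> play_rows(
  commands=[
    {"fingers":0.07,"tx":0,"ty":0,"tz":0.005,"ax":0,"ay":0,"az":0},
    {"fingers":0.07,"tx":0,"ty":0,"tz":0.01,"ax":0,"ay":0,"az":0},
    {"fingers":0.07,"tx":0,"ty":0,"tz":0.015,"ax":0,"ay":0,"az":0},
    {"fingers":0.07,"tx":0,"ty":0,"tz":0.02,"ax":0,"ay":0,"az":0},
    {"fingers":0.07,"tx":0,"ty":0,"tz":0.02,"ax":0,"ay":0,"az":0},
  ],
)

```text
time_s: 8.95
tcp_pos: [0.5138, -0.4161, 0.0711]
ee_rot: [[0.002, -0.996, -0.088], [-0.003, -0.088, 0.996], [-1.0, -0.002, -0.003]]
wrist_force: [0.3, -4.0, 5.9]
gripper_width: 0.462
```

>>> play_rows(
  commands=[
    {"fingers":0.07,"tx":0,"ty":0,"tz":0.005,"ax":0,"ay":0,"az":0},
    {"fingers":0.07,"tx":0,"ty":0,"tz":0.01,"ax":0,"ay":0,"az":0},
    {"fingers":0.07,"tx":0,"ty":0,"tz":0.015,"ax":0,"ay":0,"az":0},
    {"fingers":0.07,"tx":0,"ty":0,"tz":0.02,"ax":0,"ay":0,"az":0},
  ],
)

```text
time_s: 9.28
tcp_pos: [0.5122, -0.4018, 0.0712]
ee_rot: [[0.002, -0.996, -0.088], [-0.004, -0.088, 0.996], [-1.0, -0.002, -0.004]]
wrist_force: [0.2, -6.7, 6.4]
gripper_width: 0.466
```

>>> play_rows(
  commands=[
    {"fingers":0.07,"tx":0,"ty":0,"tz":0.005,"ax":0,"ay":0,"az":0},
    {"fingers":0.07,"tx":0,"ty":0,"tz":0.01,"ax":0,"ay":0,"az":0},
    {"fingers":0.07,"tx":0,"ty":0,"tz":0.015,"ax":0,"ay":0,"az":0},
    {"fingers":0.07,"tx":0,"ty":0,"tz":0.015,"ax":0,"ay":0,"az":0},
  ],
)

```text
time_s: 9.62
tcp_pos: [0.511, -0.3898, 0.0711]
ee_rot: [[0.001, -0.996, -0.088], [-0.003, -0.088, 0.996], [-1.0, -0.001, -0.003]]
wrist_force: [0.2, -4.4, 5.7]
gripper_width: 0.463
```

>>> play_rows(
  commands=[
    {"fingers":0.07,"tx":0,"ty":0,"tz":0.004,"ax":0,"ay":0,"az":0},
    {"fingers":0.07,"tx":0,"ty":0,"tz":0.007,"ax":0,"ay":0,"az":0},
    {"fingers":0.07,"tx":0,"ty":0,"tz":0.007,"ax":0,"ay":0,"az":0},
    {"fingers":0.07,"tx":0,"ty":0,"tz":0.007,"ax":0,"ay":0,"az":0},
  ],
)

```text
time_s: 9.95
tcp_pos: [0.5109, -0.3874, 0.0712]
ee_rot: [[0.003, -0.996, -0.087], [-0.006, -0.087, 0.996], [-1.0, -0.003, -0.006]]
wrist_force: [-1.0, -13.5, 4.0]
gripper_width: 0.464
```

Hard stop, force 13.5 N: bolt is home. Backing off slightly and releasing.

>>> play_rows(
  commands=[
    {"fingers":0.07,"tx":0,"ty":0,"tz":-0.006,"ax":0,"ay":0,"az":0},
    {"fingers":0.07,"tx":0,"ty":0,"tz":-0.01,"ax":0,"ay":0,"az":0},
    {"fingers":0.07,"tx":-0.015,"ty":0,"tz":-0.012,"ax":0,"ay":0,"az":0},
    {"fingers":0.07,"tx":-0.05,"ty":0,"tz":-0.012,"ax":0,"ay":0,"az":0},
    {"fingers":0.07,"tx":-0.1,"ty":0,"tz":-0.012,"ax":0,"ay":0,"az":0},
  ],
)

```text
time_s: 10.37
tcp_pos: [0.5081, -0.3904, 0.1411]
ee_rot: [[-0.01, -0.996, -0.086], [0.006, -0.086, 0.996], [-1.0, 0.009, 0.007]]
wrist_force: [0.1, -0.8, -0.7]
gripper_width: 0.462
```

>>> play_rows(
  commands=[
    {"fingers":0.07,"tx":-0.05,"ty":0,"tz":-0.0,"ax":0,"ay":0,"az":0},
    {"fingers":0.07,"tx":-0.1,"ty":0.03,"tz":0,"ax":0,"ay":0,"az":0},
    {"fingers":0.07,"tx":-0.13,"ty":0.06,"tz":0,"ax":0,"ay":0,"az":0},
    {"fingers":0.07,"tx":-0.13,"ty":0.11,"tz":0,"ax":0,"ay":0,"az":0},
    {"fingers":0.07,"tx":-0.13,"ty":0.11,"tz":0,"ax":0,"ay":0,"az":0},
  ],
)

```text
time_s: 10.78
tcp_pos: [0.4238, -0.3986, 0.244]
ee_rot: [[-0.001, -0.996, -0.084], [0.002, -0.084, 0.996], [-1.0, 0.001, 0.002]]
wrist_force: [-0.6, 1.0, -1.2]
gripper_width: 0.462
```

Run:
```python
from ov import *
from mv import st
st()
q=viewer.capture('scene');p=viewer.capture('top');
th=np.radians(5.); ex=np.array([np.cos(th),np.sin(th)]);ey=np.array([-ex[1],ex[0]])
bar=np.array([.487,-.4128]); pl=np.array([.4756,-.2738])+ex*(.006+.033);tab=np.array([.5422,-.407])
R=[(rect(bar,th,.027,.09,.062),(0,255,255)),(rect(tab+.0375*ey,th,.024,.008,.088),(0,0,255)),(rect(pl,th,.012,.098,.062),(255,0,255))]
draw(q,(220,165,360,265),5.6,R,'f.png')
```

```text
10.7833 [ 0.4238 -0.3986  0.244 ] [-0.61  0.97 -1.17] 0.462 [-27.3  17.8  -5.5  -0.1 -66.8  32.2]
```

View pics/f.png

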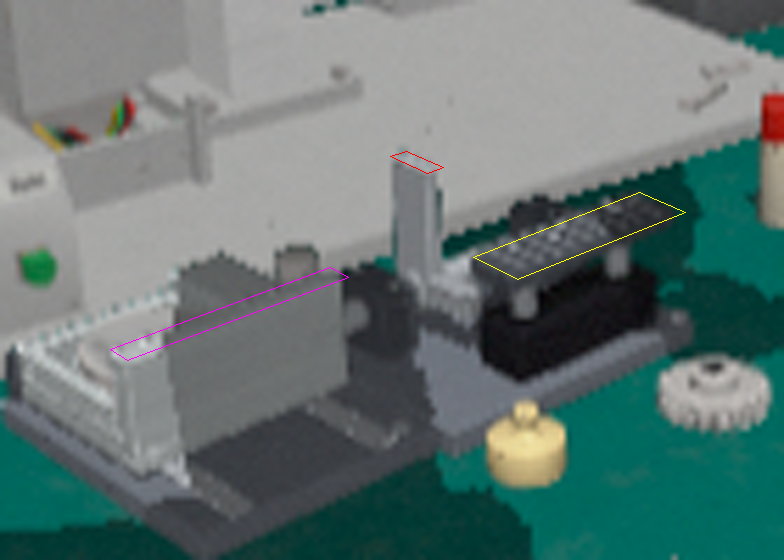

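In the scene view the tab at (415,165) lies on the 35 mm outline, the bar lies on its sprung-up outline, and the carriage is at its stop. The weight and gear are unmoved. Handing in.

```bash
python3 -c "
from mv import *
st();print(job.finish_job());st()"
```

```text
10.8833 [ 0.4271 -0.3989  0.2422] [ 0.74 -0.48 -0.15] 0.469 [-27.2  18.1  -5.3  -0.1 -66.7  32.1]
the job is handed in; nothing more can be done
None
the job is handed in; nothing more can be done
```

The job is handed in, at about 10.9 s of the 51 s allowed; no verdict is reported back.

- **Carriage:** I pushed it with shut fingers until it stopped hard at about 22 N. In the scene picture it lined up with an outline drawn at 33 mm travel, but the finger positions gave only about 30 mm. I put that difference down to about 2 mm of calibration error and some tool tilt.
- **Catch and bolt:** I held the bar down about 8 to 10 mm with about 5.5 N while the other fingertip slid the bolt in. The bolt stopped hard at 13.5 N, after roughly 35 mm.
- **Release:** I backed off about 4 mm, then lifted clear.

In the last scene picture the tab lay on the 35 mm outline and the bar on its sprung-up outline, both to within about 1 to 2 mm. The test block was in its nest, and the weight and gear had not moved. I did not check the other bystanders with a separate measurement. The arm was clear of the stand, with only sensor-noise forces.

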